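# Hang the second parts caddy on the hook rail

### The arm

A 6-joint arm with a two-finger parallel gripper is mounted at the origin on the work surface. World frame = base frame: x ahead of the robot, y to its left, z up, the work surface at z = 0. Lengths are in m, angles in rad, forces in N, time in s.
With the tool pointing down it reaches from about 0.275 to 0.975 m from the base axis. Payload 8.4 kg.
Tool frame: the origin (TCP) lies on the centre line of the jaws, within the pads' length; the fingertips stand r.tips_ahead ahead of it and the grasp point (between the pads) lies 3 mm ahead of it (r.tips_ahead is the distance from the TCP to the fingertips, in m); z points along the fingers, y is the line along which they close (so a half turn about z gives the same grasp; the last joint's range is limited). The gripper opens to 92 mm and grips with 3 to 60 N. Pads are 20 mm wide; open, the fingers measure 128 mm over their backs; the gripper's body (75 mm by 189 mm) begins 69 mm behind the grasp point.
Start: joints at [1.242, 0.353, 1.633, -0, 1.155, -0.002], TCP at [0.201, 0.592, 0.237] pointing down, gripper open.
Joint ranges: [-2.63, 2.63], [-0.92, 2.1], [0.06, 2.66], [-1.3, 4.44], [0, 2.69], [-3.02, 3.02]. Speed limits (rad/s): [2.22, 2.22, 2.79, 3.14, 3.14, 3.14].

### API

Orientations are given as a unit quaternion [x, y, z, w].
In Python, from station import r, read_camera, get_calibration, boxes_of gives the robot as it stands.
- The arm moves only by the tool servo_tool, never from a script. Its argument "plan" is a list of rows, each a list of 5 numbers: the finger opening in mm, from 0 to 91.9, then the shift along the world's x, y, z in mm, then the turn about the world's z in units of 8 degrees (1.0 is 8 degrees). In form: [[gripper, tx, ty, tz, spin], ...]. A call has 1 to 5 rows; each row is the pose to reach, as a shift and turn from the pose commanded when the call began; what a row does not reach only later rows make up. A row lasts 1/8 s, in which the tool goes at most 62.5 mm and 10.7 degrees, less where a joint would pass 70% of its speed; a pose out of reach is approached as far as the arm can. A call with a gripper value outside its range is refused whole. The fingers move at their own pace and stop on an object; "force" is the grip in N (left out, the last holds). Time passes only in rows, so rows that repeat a pose let the fingers close. It gives the time, the measured TCP pose, the force, the opening and the grip force at its end, in the units of the state.
- r.read_state(): the state, without advancing time (a new reading comes with each control period).
- read_camera(name): name is "side" or "top" or "wrist"; returns (picture, depth): 420x560x3 uint8, blue, green, red; 420x560 float32, m along the optical axis (not along the pixel's ray), 0 where there is no reading.
- get_calibration(name): a dict with "vfov" (degrees; the focal length in pixels is half the picture's height over the tangent of half this angle, whatever the lens; pixels are square), "cx", "cy" (the principal point, pixels), "pose" (4x4, takes a point from camera to world coordinates); the wrist camera has in their place "hand_eye" (4x4, takes a point from camera to tool coordinates, whose origin is the TCP and whose axes are the flange's). Camera axes: x right, y down, z forward; pixel columns grow to the right and rows downward; lengths in m; the calibration is good to about 2 mm. The wrist camera is an equidistant fisheye: a pixel r from the principal point sees the ray r / f radians off the axis. A picture is of the moment at which its call begins: read the wrist's pose just before it. get_calibration takes no time and is no camera call.
- r.sign_off(): hands the job in; it is judged then, once.
Trained networks look in the newest picture that a camera, given by its name, has taken for a name from the list of things; names that differ only in an ending like _2 or _b are one class to them, and where a whole thing is asked for, a point or a joint stands for the part that bears it (a point fixed in the world has none). Each returns a list of dicts, best first, with "p" (0 to 1); they miss things now and then, are a little off and sometimes report something else, mostly with a low value. They report only what shows in the picture. A call takes as long as a camera call. They do not tell look-alikes from the thing itself.
- boxes_of(thing, camera): "box" ([left, top, right, bottom] in pixels, round what is visible of it).
The state is a dict: "time_s": time; "qpos": joint angles; "joint_vel": joint speeds; "joint_torque": joint torques, N m; "eef_pos": TCP position; "tool_rot": TCP orientation; "ft_force": force on the tool from outside, world axes, zero at the start; "ft_torque": the same for the moment, N m; "gripper_width": opening from 0.0 (shut) to 1.0 (fully open); "gripper_force": force on a finger pad.
Only numpy, scipy, OpenCV 4.12 (cv2) and the standard library are available. Lean on these libraries where they do the work, as an engineer would, in place of code of your own. Each camera call takes 0.05 s, during which the arm holds its last target. There are 200 camera calls.

### The job

Hang the red parts caddy by its lip on the hook rail beside the blue caddy that already hangs there, on the blue one's free side. Then, with the red caddy still in the gripper and both hanging, slide it along the rail so that it pushes the blue one up against the yellow sprung stop, press with about 10 N for half a second, and let go, leaving the two snug against the stop. Be gentle (never more than 16 N between the two caddies, and no forcing: under 40 N between the red one and the rail), do not touch the blue caddy with the robot, do not unhook or lift it, and leave everything else alone.

Things in the scene. Friction and masses are not known exactly. Their poses are not given: they have to be found in the camera images.
- red: Red parts caddy, the one to hang; starts standing on the table. 80 mm front to back (x), 90 mm wide (y; 96 mm over its thickened side rims), 70 mm high to the rim, black fittings fixed inside, 75 to 130 g. Origin: centre of the underside; x to the back (lip side), z up.
- red_grip (a point): Point in the red caddy's grip plate, 94 mm above its underside. The plate stands upright across the caddy's middle: 12 mm thick (caddy x), 60 mm wide (y), from the rim up to 112 mm, so 42 mm clear of the rim. Take it from above, fingers closing along the caddy's x, tips not below the rim. Axes as the caddy.
- red_lip (a point): Point in the red caddy's hanging slot behind its back wall, at caddy x = 45.5, z = 66 mm: the underside of the lip's top, middle of the slot. The lip is 70 mm wide (y); the slot is 11 mm wide (x = 40 to 51 mm); behind it the lip turns down 14 mm (to z = 52 mm), 4 mm thick. Axes as the caddy.
- blue: Blue parts caddy, shaped and weighing as the red one; already hangs on the hook rail near its stop and slides along it with 1.5 to 4.5 N of friction, as the red one will. A caddy hanging freely leans about 4 degrees, its foot swung to the rail. Origin: centre of the underside; x to the back (lip side), z up.
- green: Green parts caddy of the same shape, standing on the table; a bystander. Origin: centre of the underside.
- rail: Hook rail on a fixed stand, foot 130 x 330 x 12 mm. Origin: at table height under the middle of the hook strip; y along the strip, z up; caddies hang on its -x side, backs to +x. The origin of a caddy hung level is at z = 84 mm; hanging freely it leans and its origin comes to about x = -43, z = 80 mm; a caddy held level goes down over strip and bar with its origin at x = -48.5 to -44.5 mm.
- strip_top (a point): Middle of the hook strip's top edge, 150 mm above the table. The strip is upright aluminium, 5 mm thick (x), 292 mm long (y) between two blue posts that rise 12 mm above it. A 10 mm round bar runs 52 mm lower, its front 4.5 mm before the strip's middle; hung caddies lean on it.
- bracket (a point): Centre of the blue bracket at the rail's -y end that carries the yellow sprung stop on a set screw, at x = -45, y = -156, z = 149 mm in the rail's frame; axes as the rail. The stop's face looks to +y, 22 to 44 mm from this point (screw set differently each time, not measured), at rim height of a hung caddy. It gives 1 mm per 5 N, 6 mm at most; the screw does not move.
- fitting_a: Black plastic fitting, 34 mm across, 40 mm high, standing on the table; bystander. Origin: centre of the underside.
- fitting_b: Second black plastic fitting, as the first; bystander.
- screwdriver: Screwdriver lying on the table; bystander. Origin: underside, mid length.
- jar: Jar with blue cap, 60 mm across, 85 mm high; bystander. Origin: centre of the underside.
- mug: White mug, 80 mm across, 90 mm high; bystander. Origin: centre of the underside.
Not all that is in view belongs to the job. Several things look just like the red: the one meant starts farthest to the robot's left.

How it is judged:
By the outcome, as a careful person would: the job done as asked, in the order asked, and still so for the second after the job is handed in, with the robot touching nothing.
It also fails if it takes over 69 s, if anything falls off the work surface, if the arm or the gripper's body presses on something with over 40 N, if the wrist force passes 120 N, or if a joint passes its speed limit or range.

## Working session

There is one attempt and no reset: what is moved stays moved. The work goes in short steps, Python scripts to look and compute and a tool call to move; the robot and the scene stay as the last step left them, time stands still between calls to the robot, and variables do not carry over. Pictures are saved under pics/ and viewed, at most 10 in all, crops included, and the job is handed in when it is done.

Besides the shell and the picture viewer there is one more tool, called as a command line: name --pt "numbers of a row" for each row, then --argument value for the rest. servo_tool: Moves the arm, as the interface text tells. Its arguments: {"type":"object","properties":{"plan":{"type":"array"},"force":{"type":"number"}},"required":["plan"]}

```bash
ls; mkdir -p pics; cat > h.py <<'E'
import numpy as np,cv2
from station import r,read_camera,get_calibration,boxes_of
from scipy.spatial.transform import Rotation as R
def cloud(n,img=None):
    st=r.read_state(); im,d=read_camera(n); c=get_calibration(n)
    h,w=d.shape; f=h/2/np.tan(np.radians(c['vfov'])/2)
    u,v=np.meshgrid(np.arange(w),np.arange(h)); a=(u-c['cx'])/f; b=(v-c['cy'])/f
    if 'hand_eye' in c:
        rr=np.hypot(a,b)+1e-9; s=np.tan(rr)/rr; a=a*s;b=b*s
        T=np.eye(4);T[:3,:3]=R.from_quat(st['tool_rot']).as_matrix();T[:3,3]=st['eef_pos'];T=T@c['hand_eye']
    else: T=np.array(c['pose'])
    P=np.stack([a*d,b*d,d],-1)@np.array(T)[:3,:3].T+np.array(T)[:3,3]
    P[d<=0]=np.nan
    return im,P
E
python3 - <<'E'
from h import *
print(r.read_state(), r.tips_ahead)
for n in ['top','side']:
    im,P=cloud(n); cv2.imwrite(f'pics/{n}1.png',im); np.savez(f'{n}1.npz',im=im,P=P)
    for t in ['red','red_grip','blue','rail','bracket','green']:
        for b in boxes_of(t,n)[:5]:
            x=b['box'];cx,cy=int((x[0]+x[2])/2),int((x[1]+x[3])/2)
            print(n,t,round(b['p'],2),np.round(x),P[min(cy,419),min(cx,559)].round(3))
E
```

```text
pics
{'time_s': 0.0, 'qpos': array([ 1.24158864e+00,  3.53656909e-01,  1.63412528e+00, -5.72807811e-05,
        1.15518573e+00, -2.37593527e-03]), 'joint_vel': array([ 1.76100839e-03,  4.35637524e-05, -2.89015672e-04, -1.07380607e-04,
        9.33737006e-04,  3.82263749e-04]), 'joint_torque': array([ 8.58086150e-04, -5.93831027e+01, -3.34217298e+01,  6.97363028e-02,
        2.34043499e-02, -1.65113302e-04]), 'eef_pos': array([0.20050657, 0.59147964, 0.23586199]), 'tool_rot': array([ 1.62678051e-01,  9.86678964e-01, -6.82528377e-04, -8.76474832e-05]), 'ft_force': array([0.73883946, 1.05269891, 0.10430591]), 'ft_torque': array([-0.03238521, -0.01883912,  0.0121742 ]), 'gripper_force': 0.0, 'gripper_width': 1.0025924066015792} 0.022
top red 0.89 [292. 225. 341. 275.] [ 0.353 -0.105  0.114]
top red 0.75 [200. 233. 241. 283.] [0.339 0.113 0.11 ]
top red 0.74 [ 93. 186. 145. 234.] [0.454 0.381 0.004]
top red 0.66 [123. 261. 177. 311.] [0.273 0.282 0.083]
top red_grip 0.9 [290. 222. 344. 274.] [ 0.358 -0.111  0.079]
top red_grip 0.86 [122. 262. 178. 312.] [0.273 0.282 0.083]
top red_grip 0.
[... 536 characters left out ...]
163. 211. 207.] [0.267 0.245 0.065]
side red 0.63 [226. 145. 255. 183.] [0.442 0.324 0.066]
side red_grip 0.91 [201. 182. 236. 232.] [0.331 0.159 0.022]
side red_grip 0.81 [224. 142. 252. 181.] [0.451 0.401 0.039]
side red_grip 0.73 [219. 230. 269. 291.] [ 0.341 -0.106  0.029]
side red_grip 0.66 [169. 166. 208. 210.] [0.259 0.243 0.057]
side blue 0.55 [322. 196. 376. 264.] [ 0.569 -0.198  0.124]
side blue 0.33 [284. 172. 410. 306.] [ 0.542 -0.241  0.14 ]
side rail 0.92 [287. 175. 410. 311.] [ 0.551 -0.235  0.122]
side bracket 0.56 [284. 170. 409. 306.] [ 0.542 -0.24   0.142]
side green 0.73 [252. 162. 286. 208.] [0.488 0.159 0.068]
side green 0.51 [326. 302. 340. 325.] [ 0.477 -0.327  0.023]
```

View pics/top1.png

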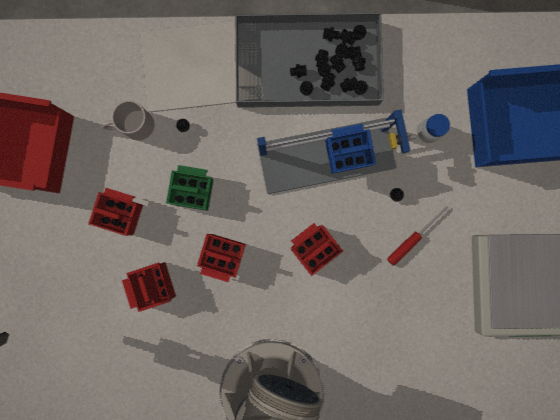

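View pics/side1.png

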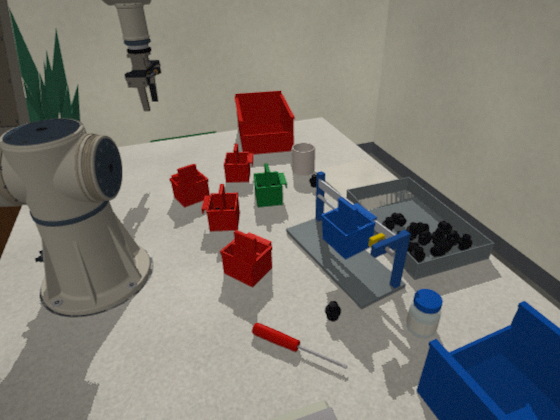

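The top view shows four red caddies, at about (117,211), (150,287), (220,257) and (316,250). The first is farthest left (world y≈0.39), so it is the one meant. Blue hangs at (350,150), the bracket and yellow stop are at its right (-y), and its free side is to the left.

```bash
cat > fit.py <<'E'
from h import *
def plate(P,mask,z0,z1):
    m=mask&(P[...,2]>z0)&(P[...,2]<z1); Q=P[m]
    return Q
def pca(Q):
    c=np.median(Q[:,:2],0); w,v=np.linalg.eigh(np.cov((Q[:,:2]-c).T)); d=v[:,1]
    return c,np.degrees(np.arctan2(d[1],d[0])),np.sqrt(w)*np.sqrt(12)
def masks(im):
    hsv=cv2.cvtColor(im,cv2.COLOR_BGR2HSV); H,S,V=cv2.split(hsv)
    return dict(red=((H<8)|(H>172))&(S>130)&(V>40),blue=(H>100)&(H<130)&(S>110)&(V>40),yel=(H>20)&(H<35)&(S>120)&(V>60))
E
python3 - <<'E'
from fit import *
for n in ['top','side']:
    z=np.load(f'{n}1.npz');im,P=z['im'],z['P'];M=masks(im)
    near=lambda x,y,rr:(np.hypot(P[...,0]-x,P[...,1]-y)<rr)
    # red target
    Q=P[M['red']&near(.452,.385,.08)]; print(n,'red n',len(Q),'z hist',np.histogram(Q[:,2],np.arange(0,.13,.01))[0])
    for a,b in [(.055,.085),(.09,.13)]:
        q=Q[(Q[:,2]>a)&(Q[:,2]<b)]
        if len(q)>10: print(a,len(q),pca(q),q[:,2].max(),'box',cv2.minAreaRect((q[:,:2]*1000).astype(np.float32)))
    Q=P[M['blue']&near(.575,-.177,.08)]; print('blue z',np.histogram(Q[:,2],np.arange(0.05,.25,.01))[0])
    for a,b in [(.14,.17),(.175,.22)]:
        q=Q[(Q[:,2]>a)&(Q[:,2]<b)]
        if len(q)>10: print(a,len(q),pca(q),'box',cv2.minAreaRect((q[:,:2]*1000).astype(np.float32)))
    Q=P[M['yel']&near(.57,-.24,.12)]; print('yel',len(Q),np.percentile(Q,[5,50,95],axis=0).round(3))
z=np.load('top1.npz');im,P=z['im'],z['P']
a=cv2.resize(im[180:245,75:175],None,fx=6,fy=6,interpolation=cv2.INTER_CUBIC)
b=cv2.resize(im[105:200,250:425],None,fx=4,fy=4,interpolation=cv2.INTER_CUBIC)
a=np.pad(a,((0,0),(0,700-a.shape[1]),(0,0)));b=b[:210*1+170]
cv2.imwrite('pics/crop1.png',np.vstack([a[:,:700][:,:],b[:200]])if 0 else a)
cv2.imwrite('pics/crop2.png',b)
for (u,v) in [(105,195),(115,195),(125,197),(140,200),(95,225),(120,232),(115,205),(115,213)]: print((u,v),P[v,u].round(3))
E
```

```text
top red n 1444 z hist [266  93 101  87  88  56 308 264  10  17  45  99]
0.055 602 (array([0.46475417, 0.3632905 ]), np.float64(66.51293679305581), array([0.10955033, 0.11780549])) 0.0849459803042647 box ((449.66619873046875, 370.369140625), (97.50819396972656, 94.17247009277344), 72.0382308959961)
0.09 161 (array([0.44249116, 0.36888124]), np.float64(72.33106776986668), array([0.01270984, 0.06218706])) 0.11654738336341808 box ((442.66094970703125, 372.4791259765625), (60.01589584350586, 12.29026985168457), 71.8591079711914)
blue z [  0   0  20 408  93  69  60  48  40 227 411  13  10  26 133   0   0   0
   0]
0.14 651 (array([ 0.60230292, -0.17693085]), np.float64(129.5085495663235), array([0.10882756, 0.11361031])) box ((580.530029296875, -183.8668212890625), (95.2187271118164, 96.64852905273438), 10.361139297485352)
0.175 166 (array([ 0.56924368, -0.18503486]), np.float64(100.69044156681088), array([0.01205233, 0.06024534])) box ((569.6650390625, -185.17298889160156), (11.707931518554688, 59.19551086425781), 10.916396141052246)
yel 106 [[ 0.579 -0.281  0.144]
 [ 0.594 -0.274  0.159]
[... 715 characters left out ...]
71336837), array([0.09844514, 0.10516809])) box ((575.2294921875, -172.80813598632812), (96.93424987792969, 124.57749938964844), 10.75972843170166)
0.175 172 (array([ 0.56480159, -0.1934574 ]), np.float64(100.90312834297679), array([0.01122065, 0.06154496])) box ((566.1539916992188, -189.35824584960938), (12.473544120788574, 60.37767791748047), 10.177813529968262)
yel 111 [[ 0.574 -0.286  0.136]
 [ 0.587 -0.281  0.156]
 [ 0.612 -0.261  0.159]]
(105, 195) [0.487 0.391 0.07 ]
(115, 195) [0.487 0.367 0.07 ]
(125, 197) [0.482 0.344 0.067]
(140, 200) [ 0.479  0.327 -0.002]
(95, 225) [0.416 0.414 0.07 ]
(120, 232) [0.399 0.355 0.069]
(115, 205) [ 0.467  0.39  -0.001]
(115, 213) [0.442 0.354 0.108]
```

View pics/crop1.png

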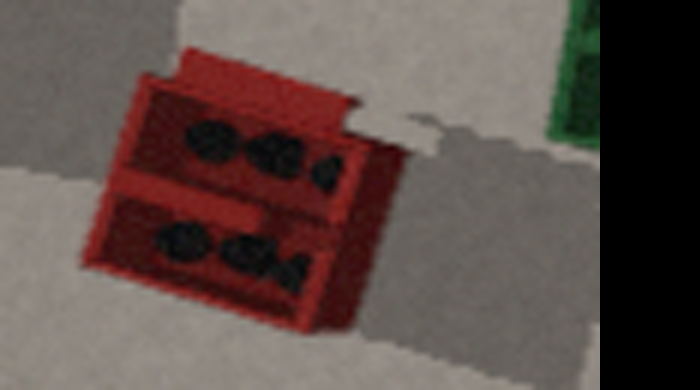

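View pics/crop2.png

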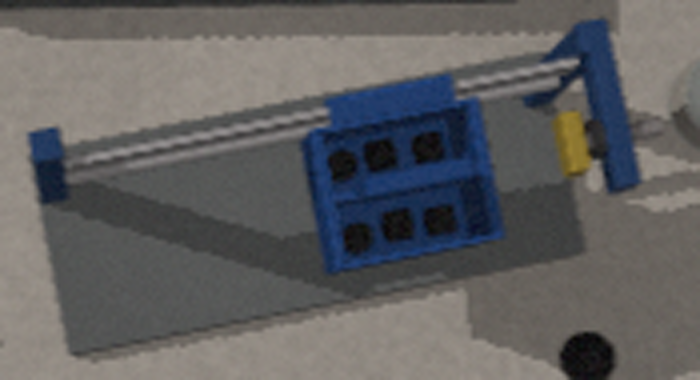

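The enlarged crop confirms it. The leftmost red caddy's lip faces world +x, a little towards -y, so caddy x is at about -18°. The rail runs at about 10.7° yaw with room on blue's +y side. I'm moving above the red caddy.

servo_tool --pt "60 27 -25 0 -1.25" --pt "60 54 -50 0 -2.5" --pt "60 81 -75 0 -3.75" --pt "60 108 -100 0 -5" --pt "60 135 -124 0 -6.2"

```text
time_s: 1.32
eef_pos: [0.3364, 0.4671, 0.2367]
tool_rot: [0.564, 0.826, 0.0, -0.0]
ft_force: [-0.5, -0.9, 0.1]
gripper_width: 0.651
gripper_force: 0.0
```

servo_tool --pt "60 27 -25 0 -1.25" --pt "60 54 -50 0 -2.5" --pt "60 81 -75 0 -3.75" --pt "60 105 -97 0 -4.95" --pt "60 105 -97 0 -4.95"

```text
time_s: 1.95
eef_pos: [0.4419, 0.3697, 0.2367]
tool_rot: [0.81, 0.587, 0.0, 0.0]
ft_force: [0.2, 0.1, -0.3]
gripper_width: 0.654
gripper_force: 0.0
```

```bash
python3 - <<'E'
from fit import *
s=r.read_state();print(s['time_s'],s['eef_pos'],s['ft_force'])
im,P=cloud('wrist');cv2.imwrite('pics/w1.png',im);M=masks(im)
Rm=R.from_quat(s['tool_rot']).as_matrix();print('tool y ang',np.degrees(np.arctan2(Rm[1,1],Rm[0,1])),Rm[:,2])
Q=P[M['red']&(np.hypot(P[...,0]-.442,P[...,1]-.371)<.08)]
for a,b in [(.055,.085),(.095,.13)]:
    q=Q[(Q[:,2]>a)&(Q[:,2]<b)]
    if len(q)>10: print(a,len(q),pca(q),np.median(q[:,2]),'box',cv2.minAreaRect((q[:,:2]*1000).astype(np.float32)))
E
```

```text
1.95 [0.44192928 0.36970737 0.23665606] [ 0.20987254  0.12275591 -0.2792302 ]
tool y ang -18.1098794003817 [ 3.63409342e-04 -2.97393618e-05 -9.99999934e-01]
0.055 3184 (array([0.46545894, 0.3660623 ]), np.float64(164.79016870076353), array([0.11215042, 0.1136417 ])) 0.07121425078959534 box ((448.17529296875, 370.9158630371094), (95.15936279296875, 94.24884033203125), 72.24857330322266)
0.095 947 (array([0.44173159, 0.37469418]), np.float64(71.78158746537294), array([0.01197881, 0.06002143])) 0.11311919379135127 box ((441.0570068359375, 372.9446716308594), (59.66865539550781, 11.600698471069336), 71.87509155273438)
```

servo_tool --pt "50 -1 3 -40 0" --pt "50 -1 3 -90 0" --pt "50 -1 3 -125 0" --pt "50 -1 3 -138 0" --pt "50 -1 3 -138 0" --force 55

```text
time_s: 2.62
eef_pos: [0.4391, 0.3743, 0.0984]
tool_rot: [0.808, 0.589, -0.0, -0.0]
ft_force: [0.3, 0.1, 1.0]
gripper_width: 0.544
gripper_force: 0.0
```

servo_tool --pt "4 0 0 0 0" --pt "4 0 0 0 0" --pt "4 0 0 0 0" --pt "4 0 0 0 0" --pt "4 0 0 0 0"

```text
time_s: 3.25
eef_pos: [0.4398, 0.3739, 0.0988]
tool_rot: [0.809, 0.588, 0.0, 0.0]
ft_force: [0.1, -1.7, 2.0]
gripper_width: 0.126
gripper_force: 55.0
```

servo_tool --pt "4 0 0 15 0" --pt "4 0 0 60 0" --pt "4 0 0 110 0" --pt "4 5 -20 155 0.2" --pt "4 15 -60 185 0.5"

```text
time_s: 3.88
eef_pos: [0.455, 0.3145, 0.2869]
tool_rot: [0.787, 0.617, 0.002, -0.0]
ft_force: [1.3, -0.3, -0.9]
gripper_width: 0.126
gripper_force: 55.0
```

servo_tool --pt "4 11 -45 0 0.4" --pt "4 22 -90 0 0.8" --pt "4 33 -135 0 1.2" --pt "4 44 -180 0 1.6" --pt "4 55 -220 0 2.0"

```text
time_s: 4.5
eef_pos: [0.5097, 0.0923, 0.2846]
tool_rot: [0.694, 0.72, 0.0, 0.0]
ft_force: [0.5, -0.6, -1.1]
gripper_width: 0.122
gripper_force: 55.0
```

servo_tool --pt "4 11 -45 0 0.4" --pt "4 22 -90 0 0.8" --pt "4 33 -130 0 1.1" --pt "4 43 -165 0 1.1" --pt "4 43 -165 0 1.1"

```text
time_s: 5.12
eef_pos: [0.5529, -0.0731, 0.2843]
tool_rot: [0.638, 0.77, 0.0, 0.0]
ft_force: [-0.1, 0.3, -1.5]
gripper_width: 0.128
gripper_force: 55.0
```

```bash
python3 - <<'E'
from fit import *
for _ in range(1):
    s=r.read_state();print(s['time_s'],s['eef_pos'],s['ft_force'],s['gripper_width'])
Rm=R.from_quat(s['tool_rot']).as_matrix();print('tool y ang',np.degrees(np.arctan2(Rm[1,1],Rm[0,1])))
for n in ['wrist','top','side']:
    im,P=cloud(n);np.savez(f'{n}2.npz',im=im,P=P);cv2.imwrite(f'pics/{n}2.png',im);M=masks(im)
    def rep(name,Q):
        if len(Q)>10: print(n,name,len(Q),'zmed',np.median(Q[:,2]).round(4),cv2.minAreaRect((Q[:,:2]*1000).astype(np.float32)))
    near=np.hypot(P[...,0]-.553,P[...,1]+.1)<.3
    Q=P[M['red']&near]; rep('redplate',Q[(Q[:,2]>.265)&(Q[:,2]<.32)])
    Q=P[M['blue']&near];rep('blueplate',Q[(Q[:,2]>.18)&(Q[:,2]<.21)&(Q[:,0]<.6)])
    # strip: grey, z 0.14..0.156, not blue/red
    g=~(M['red']|M['blue']|M['yel'])&(P[...,2]>.143)&(P[...,2]<.157)&near
    Q=P[g&(P[...,0]>.54)&(P[...,0]<.68)]; rep('strip',Q)
    Q=P[M['yel']&near];rep('yel',Q)
E
```

```text
5.125 [ 0.55292991 -0.07306277  0.28430124] [-0.070358    0.28269665 -1.51639852] 0.12789853713726052
tool y ang 10.716928576100623
wrist redplate 2648 zmed 0.2984 ((552.3478393554688, -67.20592498779297), (35.30808639526367, 40.27309036254883), 49.519134521484375)
wrist blueplate 321 zmed 0.1932 ((571.2826538085938, -197.88038635253906), (12.128711700439453, 31.39691925048828), 10.702044486999512)
wrist strip 268 zmed 0.1513 ((596.1659545898438, -110.58612060546875), (258.95391845703125, 52.647178649902344), 83.6673583984375)
wrist yel 365 zmed 0.3767 ((545.5853271484375, -52.182640075683594), (78.51010131835938, 15.154081344604492), 11.954068183898926)
top redplate 16 zmed 0.2953 ((550.3797607421875, -44.71744918823242), (4.834306240081787, 12.524542808532715), 82.60964965820312)
top blueplate 33 zmed 0.1913 ((565.2843017578125, -162.33734130859375), (11.540902137756348, 12.082621574401855), 12.946244239807129)
top strip 136 zmed 0.1507 ((576.1819458007812, -160.11929321289062), (102.25041198730469, 333.2104187011719), 13.564208030700684)
top yel 108 zmed 0.1583 ((612.3577880859375, -282.6454772949219), (23.530502319335938, 71.169677734375), 68.08883666992188)
side redplate 144 zmed 0.2839 ((552.71435546875, -81.37940216064453), (30.196088790893555, 43.060577392578125), 32.60110855102539)
side blueplate 138 zmed 0.1886 ((566.3163452148438, -188.42282104492188), (12.56772518157959, 59.88823699951172), 10.647754669189453)
side strip 198 zmed 0.1475 ((593.999755859375, -195.34780883789062), (75.04428100585938, 266.07275390625), 3.9709858894348145)
side yel 153 zmed 0.1573 ((630.5286254882812, -177.08279418945312), (183.8776092529297, 212.1746368408203), 13.058768272399902)
```

View pics/wrist2.png

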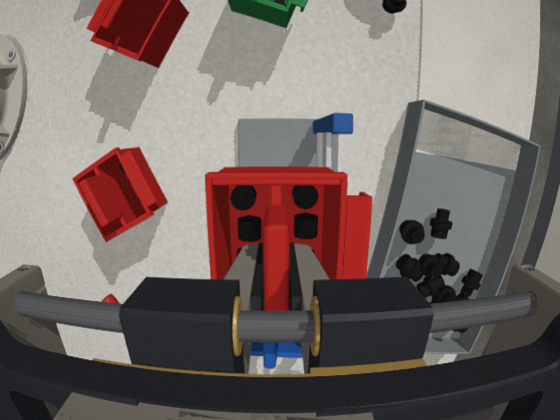

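The wrist view shows red held straight, with its lip at (357,245) facing the strip. The far post is at (335,125), with a piece of strip at (325,150). Next I'm fitting the strip line and checking the state noise.

```bash
python3 - <<'E'
from fit import *
th=np.radians(10.72); e=np.array([np.cos(th),np.sin(th)]);f=np.array([-e[1],e[0]])
for n in ['top1','side1','wrist2','top2','side2']:
    z=np.load(n+'.npz');im,P=z['im'],z['P'];M=masks(im)
    a=P[...,:2]@e;b=P[...,:2]@f;Z=P[...,2]
    m=(a>.555)&(a<.595)&(Z>.140)&(Z<.158)&(b>-.42)&(b<0.1)&~M['blue']&~M['red']&~M['yel']
    A,B,z_=a[m],b[m],Z[m]
    print(n,'strip n',m.sum())
    for lo in np.arange(-.42,.1,.04):
        k=(B>lo)&(B<lo+.04)
        if k.sum()>8: print('  b',round(lo+.02,2),k.sum(),'a med %.4f p10 %.4f p90 %.4f z %.4f'%(np.median(A[k]),*np.percentile(A[k],[10,90]),np.median(z_[k])))
    m=M['blue']&(a>.54)&(a<.62)&(Z>.157)&(Z<.172)&(b>-.1)
    if m.sum()>4: print('  post+y a %.4f b %.4f..%.4f'%(np.median(a[m]),b[m].min(),b[m].max()),m.sum())
    m=M['blue']&(a>.48)&(a<.56)&(Z>.180)&(Z<.205)
    if m.sum()>4: print('  blue plate a %.4f b %.4f..%.4f'%(np.median(a[m]),b[m].min(),b[m].max()))
    m=M['yel']&(a>.5)&(a<.56)&(Z>.13)&(Z<.18)
    if m.sum()>4: print('  yel a %.4f b p5 %.4f..p95 %.4f'%(np.median(a[m]),*np.percentile(b[m],[5,95])))
# red lip in wrist2
z=np.load('wrist2.npz');im,P=z['im'],z['P'];M=masks(im);a=P[...,:2]@e;b=P[...,:2]@f;Z=P[...,2]
m=M['red']&(Z>.235)&(Z<.275);print('red body a',np.percentile(a[m],[.5,99.5]),'b',np.percentile(b[m],[1,99]))
for _ in range(4):
    read_camera('side');s=r.read_state();x=s['eef_pos'];print(x.round(4),'a,b',x[:2]@e,x[:2]@f)
E
```

```text
top1 strip n 304
  b -0.4 23 a med 0.5764 p10 0.5749 p90 0.5794 z 0.1486
  b -0.36 52 a med 0.5764 p10 0.5745 p90 0.5788 z 0.1495
  b -0.32 24 a med 0.5755 p10 0.5678 p90 0.5787 z 0.1518
  b -0.24 46 a med 0.5764 p10 0.5747 p90 0.5792 z 0.1498
  b -0.2 54 a med 0.5768 p10 0.5750 p90 0.5795 z 0.1498
  b -0.16 54 a med 0.5768 p10 0.5748 p90 0.5795 z 0.1499
  b -0.12 51 a med 0.5772 p10 0.5751 p90 0.5796 z 0.1494
  post+y a 0.5865 b -0.0997..-0.0881 42
  blue plate a 0.5250 b -0.3175..-0.2585
  yel a 0.5325 b p5 -0.3862..p95 -0.3763
side1 strip n 217
  b -0.4 13 a med 0.5716 p10 0.5703 p90 0.5743 z 0.1469
  b -0.36 65 a med 0.5719 p10 0.5703 p90 0.5744 z 0.1459
  b -0.32 21 a med 0.5722 p10 0.5708 p90 0.5759 z 0.1470
  b -0.24 14 a med 0.5734 p10 0.5724 p90 0.5753 z 0.1474
  b -0.2 29 a med 0.5727 p10 0.5713 p90 0.5746 z 0.1467
  b -0.16 36 a med 0.5724 p10 0.5712 p90 0.5746 z 0.1460
  b -0.12 38 a med 0.5726 p10 0.5708 p90 0.5797 z 0.1454
  post+y a 0.5824 b -0.0995..-0.0903 12
  blue plate a 0.5189 b -0.3213..-0.2612
  yel a 0.5235 b p5 -0.3900..p95 -0.3802
wrist2 strip n 263
  b -0.1
[... 462 characters left out ...]
0.36 61 a med 0.5719 p10 0.5708 p90 0.5749 z 0.1461
  b -0.32 21 a med 0.5720 p10 0.5708 p90 0.5752 z 0.1466
  b -0.24 14 a med 0.5731 p10 0.5716 p90 0.5754 z 0.1476
  b -0.2 31 a med 0.5728 p10 0.5706 p90 0.5758 z 0.1464
  b -0.16 10 a med 0.5732 p10 0.5709 p90 0.5743 z 0.1439
  blue plate a 0.5186 b -0.3204..-0.2605
  yel a 0.5234 b p5 -0.3895..p95 -0.3793
red body a [0.49122725 0.58503283] b [-0.19241984 -0.12795046]
[ 0.5523 -0.0702  0.2839] a,b 0.5295717831212868 -0.1717507076989681
[ 0.5524 -0.0701  0.2838] a,b 0.5296784582920552 -0.17161893402862222
[ 0.5524 -0.0701  0.2838] a,b 0.5297446013341408 -0.1716215532212323
[ 0.5525 -0.0702  0.2838] a,b 0.5297726963896892 -0.1716949924814355
```

servo_tool --pt "4 -1.2 1.8 -20 0" --pt "4 -1.2 1.8 -40 0" --pt "4 -1.2 1.8 -60 0" --pt "4 -1.2 1.8 -75 0" --pt "4 -1.2 1.8 -80 0"

```text
time_s: 6.1
eef_pos: [0.5511, -0.0689, 0.2028]
tool_rot: [0.637, 0.771, -0.0, -0.001]
ft_force: [-0.2, -0.3, -1.3]
gripper_width: 0.127
gripper_force: 55.0
```

```bash
python3 - <<'E'
from fit import *
th=np.radians(10.72); e=np.array([np.cos(th),np.sin(th)]);f=np.array([-e[1],e[0]])
read_camera('top');read_camera('top')
for n in ['wrist','top','side']:
    im,P=cloud(n);cv2.imwrite(f'pics/{n}3.png',im);M=masks(im);np.savez(f'{n}3.npz',im=im,P=P)
    a=P[...,:2]@e;b=P[...,:2]@f;Z=P[...,2]
    m=M['red']&(Z>.163)&(Z<.183)&(a>.47)&(a<.62)&(b>-.24)&(b<-.1)
    if m.sum()>20: print(n,'red rim',m.sum(),'a',np.percentile(a[m],[.5,2,98,99.5]).round(4),'b',np.percentile(b[m],[.5,99.5]).round(4),'z',np.median(Z[m]).round(4))
    m=M['red']&(Z>.195)&(Z<.235)&(a>.47)&(a<.6)&(b>-.24)&(b<-.1)
    if m.sum()>5: print('  red plate a',np.median(a[m]).round(4),np.percentile(b[m],[1,99]).round(4))
    m=(a>.555)&(a<.595)&(Z>.143)&(Z<.156)&(b>-.4)&(b<-.1)&~M['blue']&~M['red']&~M['yel']
    print('  strip',m.sum(),np.percentile(a[m],[10,50,90]).round(4))
    s=r.read_state();x=s['eef_pos'];print('  ',s['time_s'],x.round(4),'a,b',x[:2]@e,x[:2]@f,s['ft_force'].round(1))
c=read_camera('side')[0]
cv2.imwrite('pics/c3.png',np.hstack([cv2.resize(c[160:280,270:390],(400,400),interpolation=2),cv2.resize(np.load('top3.npz')['im'][100:200,250:350],(400,400),interpolation=2)]))
E
```

```text
wrist red rim 6196 a [0.4903 0.4909 0.5833 0.584 ] b [-0.1877 -0.1236] z 0.1759
  red plate a 0.5293 [-0.184  -0.1419]
  strip 480 [0.574  0.5759 0.5783]
   6.25 [ 0.5517 -0.0692  0.2039] a,b 0.52915239130117 -0.1706024590189767 [-1.  -0.7 -1.2]
top red rim 193 a [0.4909 0.4912 0.5539 0.568 ] b [-0.2172 -0.1237] z 0.175
  red plate a 0.532 [-0.1454 -0.1415]
  strip 94 [0.5744 0.5763 0.5788]
   6.3 [ 0.5518 -0.0693  0.2042] a,b 0.5293183761256085 -0.17071506701147554 [ 0.1 -0.1 -0.3]
side red rim 526 a [0.4867 0.4873 0.5818 0.5828] b [-0.2226 -0.1264] z 0.1716
  red plate a 0.5245 [-0.2038 -0.1692]
  strip 97 [0.5703 0.5718 0.5753]
   6.35 [ 0.5519 -0.0693  0.2043] a,b 0.5293966714681979 -0.17076368290317856 [ 0.3  0.1 -0.8]
```

View pics/c3.png

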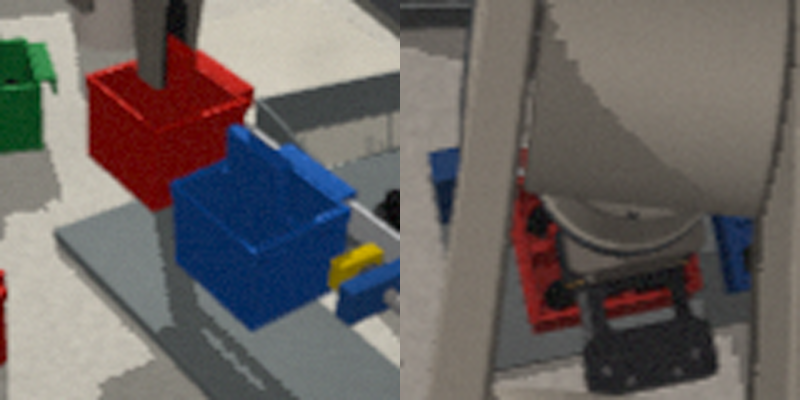

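The side crop shows red level above the strip, its lip at (235,75) behind the back wall and clear of blue. Red's origin sits 45–46 mm in front of the strip middle in all three views. I'm nudging it back 0.7 mm and lowering it slowly.

servo_tool --pt "4 -0.7 -0.1 -3 0" --pt "4 -0.7 -0.1 -6 0" --pt "4 -0.7 -0.1 -9 0" --pt "4 -0.7 -0.1 -12 0" --pt "4 -0.7 -0.1 -14 0"

```text
time_s: 7.02
eef_pos: [0.5507, -0.0694, 0.1893]
tool_rot: [0.637, 0.771, -0.0, -0.0]
ft_force: [-0.0, 0.1, -0.8]
gripper_width: 0.132
gripper_force: 55.0
```

servo_tool --pt "4 0 0 -1 0" --pt "4 0 0 -2 0" --pt "4 0 0 -3 0" --pt "4 0 0 -4 0" --pt "4 0 0 -4 0"

```text
time_s: 7.65
eef_pos: [0.5507, -0.0694, 0.1855]
tool_rot: [0.637, 0.771, -0.0, -0.0]
ft_force: [-0.4, 0.2, -1.5]
gripper_width: 0.127
gripper_force: 55.0
```

servo_tool --pt "4 0 0 -0.5 0" --pt "4 0 0 -1 0" --pt "4 0 0 -1.5 0" --pt "4 0 0 -1.5 0"

```text
time_s: 8.15
eef_pos: [0.5507, -0.0694, 0.184]
tool_rot: [0.637, 0.771, -0.0, -0.0]
ft_force: [-0.1, 0.2, -1.3]
gripper_width: 0.126
gripper_force: 55.0
```

servo_tool --pt "4 0 0 -0.5 0" --pt "4 0 0 -0.5 0"

```text
time_s: 8.4
eef_pos: [0.5507, -0.0694, 0.1835]
tool_rot: [0.637, 0.771, -0.0, -0.0]
ft_force: [0.3, 1.1, -0.9]
gripper_width: 0.125
gripper_force: 55.0
```

servo_tool --pt "4 0 0 -0.5 0" --pt "4 0 0 -0.5 0"

```text
time_s: 8.65
eef_pos: [0.5507, -0.0694, 0.183]
tool_rot: [0.637, 0.771, -0.0, -0.0]
ft_force: [0.1, -0.4, -2.6]
gripper_width: 0.128
gripper_force: 55.0
```

servo_tool --pt "4 0 0 -0.4 0" --pt "4 0 0 -0.4 0"

```text
time_s: 8.9
eef_pos: [0.5508, -0.0694, 0.1827]
tool_rot: [0.637, 0.771, 0.0, 0.0]
ft_force: [-0.1, 0.5, 0.3]
gripper_width: 0.127
gripper_force: 55.0
```

servo_tool --pt "4 0 0 -0.4 0" --pt "4 0 0 -0.4 0"

```text
time_s: 9.15
eef_pos: [0.5508, -0.0694, 0.1827]
tool_rot: [0.637, 0.771, 0.0, 0.0]
ft_force: [-1.7, 0.6, 5.6]
gripper_width: 0.125
gripper_force: 55.0
```

servo_tool --pt "4 0 0 -0.4 0" --pt "4 0 0 -0.4 0"

```text
time_s: 9.4
eef_pos: [0.5507, -0.0694, 0.1826]
tool_rot: [0.637, 0.771, 0.0, 0.0]
ft_force: [-4.3, 0.0, 8.0]
gripper_width: 0.123
gripper_force: 55.0
```

Contact came at TCP z 182.7 mm, as expected, so it is hooked. I'm easing the load and then sliding along the rail towards -y.

servo_tool --pt "4 0 0 0.6 0" --pt "4 0 0 0.6 0"

```text
time_s: 9.65
eef_pos: [0.5509, -0.0694, 0.1827]
tool_rot: [0.637, 0.771, 0.0, 0.0]
ft_force: [-1.7, -0.3, 3.9]
gripper_width: 0.127
gripper_force: 55.0
```

servo_tool --pt "4 0.4 -2 0.6 0" --pt "4 0.7 -4 0.6 0" --pt "4 1.1 -6 0.6 0" --pt "4 1.5 -8 0.6 0"

```text
time_s: 10.15
eef_pos: [0.5522, -0.0776, 0.1829]
tool_rot: [0.637, 0.771, -0.0, -0.0]
ft_force: [-1.6, 0.7, -0.9]
gripper_width: 0.126
gripper_force: 55.0
```

servo_tool --pt "4 0 0 -0.5 0" --pt "4 0.4 -2 -0.5 0" --pt "4 0.7 -4 -0.5 0" --pt "4 0.9 -5 -0.5 0"

```text
time_s: 10.65
eef_pos: [0.5533, -0.0824, 0.1827]
tool_rot: [0.637, 0.771, 0.0, 0.0]
ft_force: [-0.9, 0.4, 0.7]
gripper_width: 0.125
gripper_force: 55.0
```

servo_tool --pt "4 0.3 -1.5 0 0" --pt "4 0.5 -3 0 0" --pt "4 0.6 -3 0 0"

```text
time_s: 11.02
eef_pos: [0.5538, -0.0855, 0.1827]
tool_rot: [0.637, 0.771, -0.0, 0.0]
ft_force: [-1.5, 0.1, 2.5]
gripper_width: 0.128
gripper_force: 55.0
```

servo_tool --pt "4 0.3 -1.5 0 0" --pt "4 0.6 -3 0 0" --pt "4 0.9 -4.5 0 0"

```text
time_s: 11.4
eef_pos: [0.5547, -0.0899, 0.1827]
tool_rot: [0.637, 0.771, 0.0, 0.0]
ft_force: [0.1, 2.8, 3.7]
gripper_width: 0.129
gripper_force: 55.0
```

servo_tool --pt "4 0.3 -1.5 0 0" --pt "4 0.6 -3 0 0" --pt "4 0.9 -4.5 0 0"

```text
time_s: 11.78
eef_pos: [0.5553, -0.0936, 0.1827]
tool_rot: [0.637, 0.771, 0.0, -0.001]
ft_force: [-1.7, 6.8, 6.5]
gripper_width: 0.13
gripper_force: 55.0
```

servo_tool --pt "4 0.3 -1.5 0 0" --pt "4 0.6 -3 0 0" --pt "4 0.9 -4.5 0 0" --pt "4 1.1 -6 0 0"

```text
time_s: 12.28
eef_pos: [0.5564, -0.0996, 0.1827]
tool_rot: [0.637, 0.771, 0.0, -0.001]
ft_force: [-2.0, 8.1, 5.5]
gripper_width: 0.127
gripper_force: 55.0
```

servo_tool --pt "4 0.3 -1.5 0 0" --pt "4 0.6 -3 0 0" --pt "4 0.9 -4.5 0 0" --pt "4 1.1 -6 0 0"

```text
time_s: 12.78
eef_pos: [0.5575, -0.1055, 0.1827]
tool_rot: [0.637, 0.771, 0.0, -0.001]
ft_force: [-1.8, 7.6, 5.3]
gripper_width: 0.127
gripper_force: 55.0
```

```bash
cat > chk.py <<'E'
from fit import *
import sys
th=np.radians(10.72); e=np.array([np.cos(th),np.sin(th)]);f=np.array([-e[1],e[0]])
for n in ['side']:
    im,P=cloud(n);M=masks(im);a=P[...,:2]@e;b=P[...,:2]@f;Z=P[...,2]
    k=(a>.46)&(a<.61)&(b>-.42)&(b<-.1)
    for nm in ['red','blue']:
        for lo,hi in [(.135,.165),(.18,.21)]:
            m=M[nm]&k&(Z>lo)&(Z<hi)&(b>-.375)
            if m.sum()>5: print(nm,lo,m.sum(),'b',np.percentile(b[m],[1,50,99]).round(4),'a',np.percentile(a[m],[1,50,99]).round(4),'zmax',np.percentile(Z[m],98).round(4))
    m=M['yel']&k&(a<.56)&(Z>.13)&(Z<.18);print('yel b',np.percentile(b[m],[5,95]).round(4))
    x=im[150:300,270:420];cv2.imwrite(f'pics/{sys.argv[1]}.png',cv2.resize(x,(600,600),interpolation=2))
for _ in range(4):
    s=r.read_state();F=s['ft_force'];print(s['time_s'],(s['eef_pos'][:2]@f).round(4),'Fb',(F[:2]@f).round(2),'Fa',(F[:2]@e).round(2),'Fz',F[2].round(2))
    read_camera('side')
E
python3 chk.py s4
```

```text
red 0.135 544 b [-0.2574 -0.2151 -0.1628] a [0.4854 0.521  0.581 ] zmax 0.1628
red 0.18 80 b [-0.2402 -0.2282 -0.2048] a [0.5196 0.5246 0.5425] zmax 0.1947
blue 0.135 820 b [-0.3539 -0.3192 -0.2597] a [0.4848 0.5229 0.5794] zmax 0.1628
blue 0.18 146 b [-0.3356 -0.3102 -0.2794] a [0.5152 0.5183 0.5272] zmax 0.1916
yel b [-0.39   -0.3794]
12.825 -0.2075 Fb 6.12 Fa -1.07 Fz 4.74
12.875 -0.2076 Fb 5.77 Fa -1.11 Fz 5.57
12.925 -0.2075 Fb 5.2 Fa -0.16 Fz 4.81
12.975 -0.2076 Fb 5.5 Fa -1.22 Fz 4.85
```

servo_tool --pt "4 0.3 -1.5 0.3 0" --pt "4 0.6 -3 0.3 0" --pt "4 0.9 -4.5 0.3 0" --pt "4 1.1 -6 0.3 0"

```text
time_s: 13.52
eef_pos: [0.5588, -0.1125, 0.1827]
tool_rot: [0.637, 0.771, -0.0, -0.0]
ft_force: [0.7, 3.3, -0.4]
gripper_width: 0.128
gripper_force: 55.0
```

servo_tool --pt "4 0.3 -1.5 0 0" --pt "4 0.6 -3 0 0" --pt "4 0.9 -4.5 0 0" --pt "4 1.1 -6 0 0"

```text
time_s: 14.02
eef_pos: [0.5599, -0.1186, 0.1828]
tool_rot: [0.637, 0.771, -0.0, 0.0]
ft_force: [0.9, 3.0, -0.6]
gripper_width: 0.128
gripper_force: 55.0
```

servo_tool --pt "4 0.3 -1.5 0 0" --pt "4 0.6 -3 0 0" --pt "4 0.9 -4.5 0 0" --pt "4 1.1 -6 0 0"

```text
time_s: 14.52
eef_pos: [0.5611, -0.1245, 0.1829]
tool_rot: [0.637, 0.771, -0.0, -0.0]
ft_force: [1.3, 2.8, -0.7]
gripper_width: 0.127
gripper_force: 55.0
```

```bash
python3 chk.py s5
```

```text
red 0.135 555 b [-0.2769 -0.2344 -0.1825] a [0.4854 0.521  0.5812] zmax 0.1616
red 0.18 85 b [-0.2596 -0.2485 -0.2285] a [0.5189 0.5246 0.5401] zmax 0.1954
blue 0.135 785 b [-0.3729 -0.3322 -0.1068] a [0.4849 0.5209 0.5798] zmax 0.163
blue 0.18 158 b [-0.355  -0.3301 -0.2991] a [0.5155 0.5182 0.5265] zmax 0.1914
yel b [-0.3898 -0.3797]
14.575 -0.2268 Fb 2.06 Fa 1.16 Fz -0.87
14.625 -0.2268 Fb 1.32 Fa 0.54 Fz -0.56
14.675 -0.2268 Fb 1.72 Fa 0.62 Fz -1.88
14.725 -0.2267 Fb -0.12 Fa 0.6 Fz -0.66
```

servo_tool --pt "4 0.2 -1 -0.2 0" --pt "4 0.4 -2 -0.2 0" --pt "4 0.6 -3 -0.2 0" --pt "4 0.7 -4 -0.2 0"

```text
time_s: 15.28
eef_pos: [0.5617, -0.1284, 0.1827]
tool_rot: [0.637, 0.771, 0.0, -0.0]
ft_force: [-2.0, 3.4, 0.6]
gripper_width: 0.129
gripper_force: 55.0
```

servo_tool --pt "4 0.2 -1 0 0" --pt "4 0.2 -1 0 0"

```text
time_s: 15.52
eef_pos: [0.5619, -0.1295, 0.1827]
tool_rot: [0.637, 0.771, -0.0, 0.0]
ft_force: [-0.7, 2.8, 1.0]
gripper_width: 0.128
gripper_force: 55.0
```

servo_tool --pt "4 0.2 -1 0 0" --pt "4 0.2 -1 0 0"

```text
time_s: 15.78
eef_pos: [0.562, -0.13, 0.1827]
tool_rot: [0.637, 0.771, 0.0, -0.0]
ft_force: [-1.4, 4.5, 2.1]
gripper_width: 0.128
gripper_force: 55.0
```

servo_tool --pt "4 0.1 -0.7 0 0" --pt "4 0.1 -0.7 0 0"

```text
time_s: 16.02
eef_pos: [0.5621, -0.1303, 0.1827]
tool_rot: [0.637, 0.771, 0.0, -0.001]
ft_force: [-2.2, 7.5, 2.6]
gripper_width: 0.128
gripper_force: 55.0
```

servo_tool --pt "4 0.1 -0.7 0 0" --pt "4 0.1 -0.7 0 0"

```text
time_s: 16.27
eef_pos: [0.5621, -0.1306, 0.1828]
tool_rot: [0.637, 0.771, 0.001, -0.001]
ft_force: [-2.4, 9.3, 3.9]
gripper_width: 0.128
gripper_force: 55.0
```

servo_tool --pt "4 0.1 -0.6 0 0" --pt "4 0.1 -0.6 0 0"

```text
time_s: 16.52
eef_pos: [0.5621, -0.1308, 0.1828]
tool_rot: [0.637, 0.771, 0.001, -0.001]
ft_force: [-2.7, 9.3, 4.6]
gripper_width: 0.126
gripper_force: 55.0
```

On the stop now; I'm bringing the push up to about 12 N at the wrist (about 1 N of it red's own friction) and holding.

servo_tool --pt "4 0.1 -0.6 0 0" --pt "4 0.1 -0.6 0 0"

```text
time_s: 16.77
eef_pos: [0.5621, -0.1311, 0.1828]
tool_rot: [0.637, 0.771, 0.001, -0.001]
ft_force: [-3.7, 12.0, 4.6]
gripper_width: 0.13
gripper_force: 55.0
```

```bash
python3 chk.py s6
```

```text
red 0.135 580 b [-0.2833 -0.2404 -0.1886] a [0.4856 0.5207 0.5802] zmax 0.1623
red 0.18 85 b [-0.2665 -0.2558 -0.2313] a [0.5171 0.5244 0.5388] zmax 0.195
blue 0.135 697 b [-0.3736 -0.3342 -0.1063] a [0.4849 0.5225 0.5801] zmax 0.1627
blue 0.18 154 b [-0.361  -0.3354 -0.3052] a [0.5153 0.5185 0.5268] zmax 0.1909
yel b [-0.3912 -0.3809]
16.825 -0.2334 Fb 12.83 Fa 0.25 Fz 4.57
16.875 -0.2334 Fb 12.47 Fa -0.91 Fz 5.12
16.925 -0.2334 Fb 12.12 Fa -0.35 Fz 4.78
16.975 -0.2334 Fb 12.99 Fa 0.37 Fz 5.11
```

servo_tool --pt "4 0 0 0 0" --pt "4 0 0 0 0" --pt "4 0 0 0 0" --pt "4 0 0 0 0" --pt "4 0 0 0 0"

```text
time_s: 17.65
eef_pos: [0.5622, -0.1311, 0.1828]
tool_rot: [0.637, 0.771, 0.001, -0.001]
ft_force: [-2.4, 11.6, 5.2]
gripper_width: 0.128
gripper_force: 55.0
```

servo_tool --pt "4 0 0 0 0" --pt "4 0 0 0 0" --pt "20 0 0 0 0" --pt "45 0 0 0 0" --pt "45 0 0 0 0" --force 15

```text
time_s: 18.27
eef_pos: [0.5627, -0.1334, 0.1827]
tool_rot: [0.637, 0.771, -0.0, 0.0]
ft_force: [0.2, -0.7, -0.0]
gripper_width: 0.412
gripper_force: 0.0
```

servo_tool --pt "45 0 0 0 0" --pt "45 0 0 0 0" --pt "45 0 0 0 0" --pt "45 0 0 0 0"

```text
time_s: 18.77
eef_pos: [0.5625, -0.133, 0.1827]
tool_rot: [0.637, 0.771, -0.0, -0.0]
ft_force: [0.5, -0.4, -0.0]
gripper_width: 0.492
gripper_force: 0.0
```

```bash
python3 chk.py s7
```

```text
red 0.135 415 b [-0.2803 -0.2452 -0.1867] a [0.4847 0.5191 0.5788] zmax 0.1642
red 0.18 89 b [-0.2636 -0.2496 -0.2253] a [0.5141 0.5191 0.5278] zmax 0.1911
blue 0.135 694 b [-0.3736 -0.3351 -0.2833] a [0.4846 0.5209 0.5791] zmax 0.163
blue 0.18 160 b [-0.3596 -0.3338 -0.2719] a [0.504  0.5183 0.5275] zmax 0.1916
yel b [-0.3901 -0.3792]
18.825 -0.2353 Fb -0.51 Fa -0.4 Fz -0.13
18.875 -0.2353 Fb -0.99 Fa -0.01 Fz -0.26
18.925 -0.2353 Fb -0.06 Fa 0.21 Fz 0.11
18.975 -0.2353 Fb 0.28 Fa 0.13 Fz -0.42
```

View pics/s7.png

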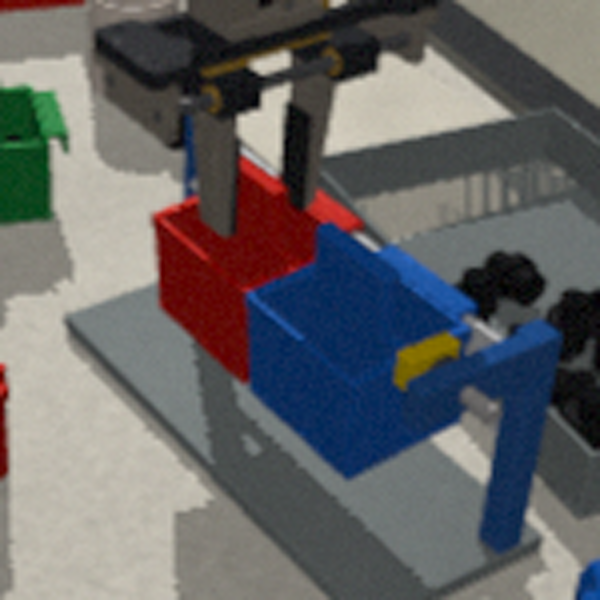

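The crop shows red (240,270) and blue (350,360) both hanging, rims touching, with blue against the yellow stop (428,360). The plates are 96 mm apart and the fingers are clear, so I'm retreating straight up.

servo_tool --pt "45 0 0 8 0" --pt "45 0 0 25 0" --pt "45 0 0 60 0" --pt "45 0 0 110 0" --pt "45 0 0 140 0"

```text
time_s: 19.65
eef_pos: [0.5633, -0.1331, 0.3268]
tool_rot: [0.637, 0.771, 0.001, 0.002]
ft_force: [0.5, -0.6, -0.8]
gripper_width: 0.486
gripper_force: 0.0
```

servo_tool --pt "45 0 0 0 0" --pt "45 0 0 0 0" --pt "45 0 0 0 0"

```text
time_s: 20.02
eef_pos: [0.5618, -0.1328, 0.3214]
tool_rot: [0.637, 0.771, -0.0, -0.001]
ft_force: [-1.6, 0.5, -0.8]
gripper_width: 0.493
gripper_force: 0.0
```

```bash
python3 chk.py s8
```

```text
red 0.135 533 b [-0.2798 -0.2346 -0.1869] a [0.485  0.52   0.5796] zmax 0.163
red 0.18 126 b [-0.2641 -0.239  -0.209 ] a [0.5154 0.5184 0.5275] zmax 0.1911
blue 0.135 718 b [-0.3738 -0.3324 -0.1032] a [0.485  0.5227 0.5899] zmax 0.1625
blue 0.18 158 b [-0.3605 -0.3347 -0.3029] a [0.515  0.5186 0.5276] zmax 0.191
yel b [-0.3901 -0.3787]
20.075 -0.2351 Fb -0.3 Fa 0.66 Fz -0.4
20.125 -0.2351 Fb 0.34 Fa -0.08 Fz -0.35
20.175 -0.2351 Fb 0.15 Fa -0.94 Fz -0.19
20.225 -0.2352 Fb 0.08 Fa -1.34 Fz -0.15
```

View pics/s8.png

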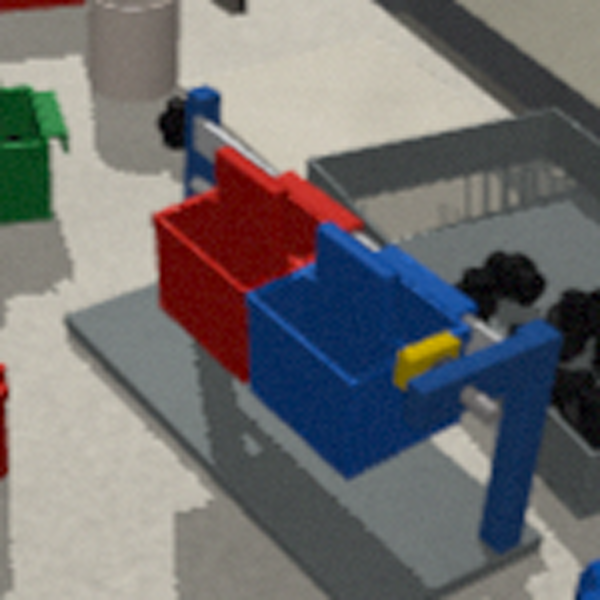

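The last picture shows both caddies hanging snug against the yellow stop at (428,360), with the robot clear of everything.

```bash
python3 -c "
from station import r
print(r.sign_off())"
```

```text
the job is handed in; nothing more can be done
None
```

The job is handed in: the red caddy hangs beside the blue one, both snug against the yellow stop after a press of about 11–12 N (estimated from the wrist force) held for over half a second, and the gripper is clear.

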